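# Set the microtome's feed lever to the fine-section slot

## Robot

A 6-joint arm with a two-finger parallel gripper is mounted at the origin on the work surface. World frame = base frame: x ahead of the robot, y to its left, z up, the work surface at z = 0. Lengths are in m, angles in rad, forces in N, time in s.
With the tool pointing down it reaches from about 0.3 to 0.875 m from the base axis. Payload 6.4 kg.
Tool frame: the origin (TCP) lies midway between the tips of the shut fingers; the grasp point (between the pads) lies 19 mm behind it; z points along the fingers, y is the line along which they close (so a half turn about z gives the same grasp; the last joint's range is limited). The gripper opens to 85 mm and grips with 20 to 120 N. Pads are 22 mm wide; open, the fingers measure 114 mm over their backs; the gripper's body (76 mm by 85 mm) begins 54 mm behind the grasp point. The pads swing forward as they close: fully open they stand 13 mm farther back than shut.
Start: joints at [-1.548, 0.181, 1.607, -0, 1.354, -0.206], TCP at [0.13, -0.56, 0.231] pointing down, gripper open.
Joint ranges: [-2.99, 2.99], [-0.89, 2.07], [0.3, 2.58], [-1.14, 4.28], [0, 2.63], [-3.12, 3.12]. Speed limits (rad/s): [2.57, 2.57, 3.01, 3.14, 3.14, 3.14].

## Interface

Orientations are given as a unit quaternion [w, x, y, z].
In Python, from bench import sensors, vision, ctrl gives the robot as it stands.
- The arm moves only by the tool carry_out, never from a script. Its argument "deltas" is text: rows parted by semicolons, each of 7 numbers parted by spaces: the shift along the tool's x, y, z in mm, then the turn, a rotation vector about the tool's x, y, z in rad, then the closure, from 0 (fully open) to 1 (shut). In form: tx ty tz ax ay az claw; .... A call has 1 to 12 rows; each row is the pose to reach, as a shift and turn from the pose commanded when the call began, along the tool's axes at that moment; what a row does not reach only later rows make up. A row lasts 1/8 s, in which the tool goes at most 62.5 mm and 10.7 degrees, less where a joint would pass 70% of its speed; a pose out of reach is approached as far as the arm can. A call with a gripper value outside its range is refused whole. The fingers move at their own pace and stop on an object; the grip force is fixed at half the most. Time passes only in rows, so rows that repeat a pose let the fingers close. It gives the time, the measured TCP pose, the force, the opening and the grip force at its end, in the units of the state.
- sensors.get_obs(): the state, without advancing time (a new reading comes with each control period).
- vision.camera(name): name is "scene" or "top" or "wrist"; returns the picture (480x640x3 uint8, blue, green, red); there is no depth.
- vision.camera_model(name): a dict with "K" (3x3 intrinsics, pixels), "extrinsics" (4x4, takes a point from world to camera coordinates); the wrist camera has in their place "hand_eye" (4x4, takes a point from camera to tool coordinates, whose origin is the TCP and whose axes are the flange's). Camera axes: x right, y down, z forward; pixel columns grow to the right and rows downward; lengths in m; the calibration is good to about 2 mm. The wrist camera is an equidistant fisheye: a pixel r from the principal point sees the ray r / f radians off the axis. A picture is of the moment at which its call begins: read the wrist's pose just before it. camera_model takes no time and is no camera call.
- ctrl.hand_in(): hands the job in; it is judged then, once.
The state is a dict: "time_s": time; "q": joint angles; "dq": joint speeds; "joint_efforts": joint torques, N m; "eef_pos": TCP position; "eef_rot": TCP orientation; "wrist_force": force on the tool from outside, world axes, zero at the start; "torque": the same for the moment, N m; "opening": opening from 0.0 (shut) to 1.0 (fully open); "grasp_force": force on a finger pad.
Only numpy, scipy, OpenCV 4.12 (cv2) and the standard library are available. Lean on these libraries where they do the work, as an engineer would, in place of code of your own. Each camera call takes 0.05 s, during which the arm holds its last target. There are 200 camera calls.

## Task

Set the microtome to fine sectioning: push its upright feed lever out of the right-hand lane, across the neutral channel of the H-shaped gate, and fully home into the far-left slot (the one with a single dot; far and left as seen from the robot, at the front of the machine). Only push the knob with the fingertips or the outside of the fingers, lightly: do not grip it or force it against the gate. Leave the jars, the timer and the wax block where they are.

Things in the scene. Friction and masses are not known exactly. Their poses are not given: they have to be found in the camera images.
- microtome: rotary microtome, white, fixed, 470 mm wide, 415 deep. Origin on the bench straight below the middle of its feed gate; +x to the machine's back (away from the robot), +y to its left, z up; turned at most 0.3 rad from the robot's axes. In this frame the flat-topped feed gearbox spans x -85 to 250, y -120 to 75 mm, top z = 150 mm, and carries the gate.
- housing_top (a point): middle of the top of the taller drive housing, right of the gearbox: in the microtome's frame it spans x 20 to 250, y -385 to -120 mm, top edge z = 251 mm. The handwheel is on its right; the blade holder and specimen clamp stand before it, y -350 to -130 mm, up to z = 230 mm.
- gate_mid (a point): middle of the H-gate at the top of its aluminium plate, 100 (x) by 84 (y) mm, z = 160 mm; axes as the microtome's. Two lanes along x, 14 mm wide, centre lines at y = +16 and -16 mm, end on black rubber buffers at x = +29 and -29 mm; the neutral channel along y, 17 mm wide, centred on x = 0, joins them. Dots beyond the slot ends: far left 1, near left 2, far right 3, near right 4.
- lever_pivot (a point): point about which the lever leans, inside the gearbox, 95 mm below gate_mid. The lever's bare steel shaft, 10 mm thick, comes up through the gate; the gate alone guides and stops it. The machine's other low parts, in its frame: base plate from x = -165 mm, waste tray to x = -215 mm before the blade, small feed wheel on the left side to y = 120 mm.
- lever_knob (a point): centre of the black ball knob, 32 mm in diameter, on the lever 165 mm from its pivot; z = 230 mm when upright. At a lane's end it stands about 41 mm from gate_mid along x, and in a lane about 29 mm along y. Friction holds the lever wherever it is left; about 1.5 N at the knob moves it; the buffers give a little when pushed hard.
- lever_cross (a joint): sideways lean of the lever, rad: 0 in the middle of the neutral channel, about +0.17 in the left lane (+y), -0.17 in the right lane; it can change lane only when lever_throw is within about 0.035 of 0.
- lever_throw (a joint): fore-and-aft lean of the lever, rad: 0 in neutral, about +0.25 at the far (+x) end of a lane, -0.25 at the near end. At the start the lever stands in the right lane, anywhere between its two ends.
- jar_a_mid (a point): centre of a loose open glass staining jar, 70 by 60 by 92 mm high, on the bench left of the machine; leave it alone.
- jar_b_mid (a point): centre of a second, equal jar, on the bench left of the machine; leave it alone.
- timer_mid (a point): centre of a loose round stopwatch, 54 mm across and 14 mm high, on the bench by the machine's front left corner; leave it alone.
- block_mid (a point): centre of a loose wax block on its cassette, 40 by 28 by 14 mm high, on the gearbox's top behind the gate; leave it alone.

How it is judged:
At the end, for the whole second after the job is handed in: the lever rests in the far-left slot, within about 6 mm (at the knob) of the slot's end: lever_cross above 0.12 rad and lever_throw above 0.21 rad, at rest; the jars, the timer and the wax block are within 10 mm of where they stood (value of joint lever_cross above 0.12 rad and value of joint lever_throw above 0.21 rad and velocity of joint lever_throw between -0.05 and 0.05 rad/s and distance of each of jar_a_mid, jar_b_mid, timer_mid, block_mid from where it was at the start of the episode below 0.01 m); the robot touches nothing.
It fails at once if the lever is gripped or forced (more than 30 N from the fingers) (contact force between the fingers and lever_throw above 30 N).
It fails at once if a jar, the timer or the wax block is shifted by more than 10 mm or lifted (distance of any of jar_a_mid, jar_b_mid, timer_mid, block_mid from where it was at the start of the episode above 0.01 m).
It also fails if it takes over 46 s, if anything falls off the work surface, if the arm or the gripper's body presses on something with over 40 N, if the wrist force passes 120 N, or if a joint passes its speed limit or range.

## Working session

There is one attempt and no reset: what is moved stays moved. The work goes in short steps, Python scripts to look and compute and a tool call to move; the robot and the scene stay as the last step left them, time stands still between calls to the robot, and variables do not carry over. Pictures are saved under pics/ and viewed, at most 11 in all, crops included, and the job is handed in when it is done.

Besides the shell and the picture viewer there is one more tool, called as a command line: name --argument value ..., lists and objects as JSON in quotes. carry_out: Moves the arm, as the interface text tells. Its arguments: {"type":"object","properties":{"deltas":{"type":"string"}},"required":["deltas"]}

```bash
mkdir -p pics; python3 - <<'E'
from bench import sensors, vision
import cv2,numpy as np,pickle
o=sensors.get_obs(); print(o['time_s'],o['eef_pos'],o['eef_rot'],o['opening'])
for n in('scene','top'):
    im=vision.camera(n); cv2.imwrite(f'pics/{n}0.png',im)
    m=vision.camera_model(n); print(n,np.round(m['K'],1).tolist(),np.round(m['extrinsics'],3).tolist())
E
```

```text
0.0 [ 0.13039083 -0.55945525  0.23039689] [-8.59560293e-04  9.93463065e-01  1.14150756e-01  6.81920750e-05] 0.9965037704041674
scene [[573.0, 0.0, 327.7], [0.0, 573.0, 235.2], [0.0, 0.0, 1.0]] [[-0.105, 0.994, 0.019, 0.005], [0.687, 0.087, -0.722, -0.262], [-0.719, -0.063, -0.692, 1.542], [0.0, 0.0, 0.0, 1.0]]
top [[609.5, 0.0, 320.7], [0.0, 609.5, 242.9], [0.0, 0.0, 1.0]] [[-0.002, -1.0, -0.026, 0.078], [-0.998, 0.004, -0.06, 0.599], [0.06, 0.026, -0.998, 1.367], [0.0, 0.0, 0.0, 1.0]]
```

View pics/top0.png

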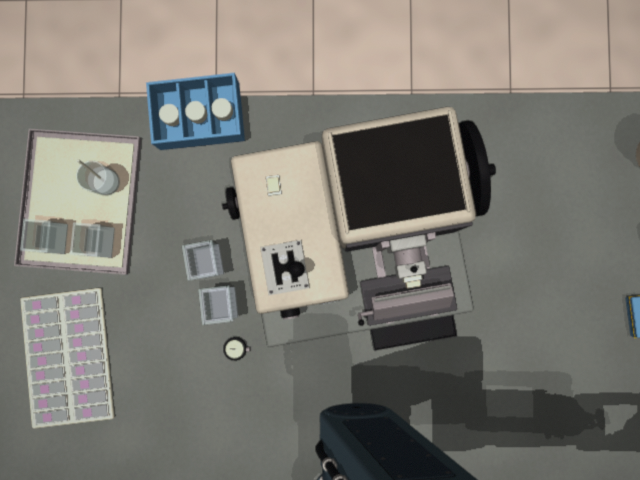

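View pics/scene0.png

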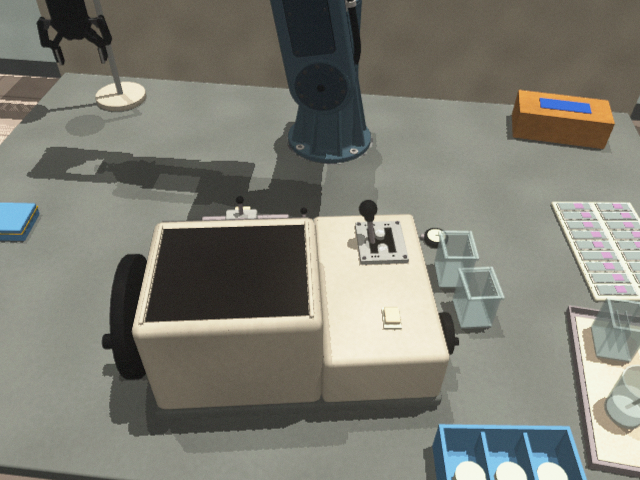

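```bash
python3 - <<'E'
import cv2,numpy as np
a=cv2.imread('pics/top0.png')[230:305,245:345]; b=cv2.imread('pics/scene0.png')[190:275,335:435]
f=lambda x:cv2.resize(x,None,fx=6,fy=6,interpolation=cv2.INTER_CUBIC)[:510]
A=f(a);B=f(b)
A=cv2.copyMakeBorder(A,0,B.shape[0]-A.shape[0],0,0,cv2.BORDER_CONSTANT)
c=np.hstack([A,B]); c=cv2.resize(c,None,fx=4/6,fy=4/6); print(c.shape); cv2.imwrite('pics/c0.png',c)
E
```

```text
(340, 800, 3)
```

View pics/c0.png

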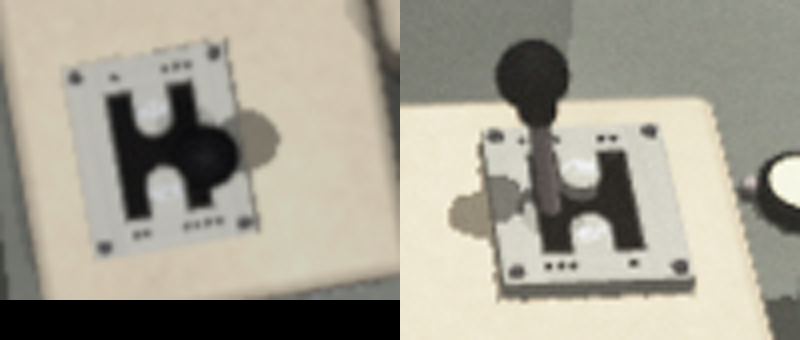

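```bash
cat >h.py <<'E'
import numpy as np
from bench import vision
def ray(n,p):
    m=vision.camera_model(n); E=np.array(m['extrinsics']); R,t=E[:3,:3],E[:3,3]
    d=R.T@np.linalg.inv(np.array(m['K']))@[p[0],p[1],1]; return -R.T@t,d/np.linalg.norm(d)
def plane(n,p,z):
    c,d=ray(n,p); return c+d*(z-c[2])/d[2]
def tri(p,q):
    (a,u),(b,v)=ray('top',p),ray('scene',q)
    s=np.linalg.lstsq(np.c_[u,-v],b-a,rcond=None)[0]; x,y=a+u*s[0],b+v*s[1]
    return (x+y)/2,np.linalg.norm(x-y)
def proj(n,P):
    m=vision.camera_model(n); E=np.array(m['extrinsics']); c=E[:3,:3]@P+E[:3,3]; k=np.array(m['K'])@c; return k[:2]/k[2]
E
python3 - <<'E'
from h import *
T=np.array([(75,76),(214,52),(245,222),(105,248)])/4+[245,230]  # FL FR NR NL
S=(np.array([(650,131),(495,135),(516,271),(681,266)])-[400,0])/4+[335,190] # NL NR FR FL
S=S[[3,2,1,0]]
for n,P in(('top',T),('scene',S)):
    W=np.array([plane(n,p,.16) for p in P]); c=W.mean(0); x=(W[0]+W[1]-W[2]-W[3]); y=W[0]+W[3]-W[1]-W[2]
    print(n,np.round(c,4),np.arctan2(x[1],x[0]),np.arctan2(-y[0],y[1]),np.linalg.norm(x)/2,np.linalg.norm(y)/2)
k,e=tri((298,268.5),(368,208.75)); print('knob',k,e)
# long edges of the gearbox in the top picture
for z,p,q in((.15,(232,157),(258,312)),): 
    a,b=plane('top',p,z),plane('top',q,z); d=a-b; print(a,b,np.arctan2(d[1],d[0]))
E
```

```text
top [0.5411 0.1457 0.16  ] 0.1783719529840984 0.17449259941054143 0.08861551946611275 0.07236852456233575
scene [0.5424 0.1463 0.16  ] 0.17210624977023747 0.1653034125682993 0.08743712691543833 0.07248459250963595
knob [0.53736079 0.11612963 0.2261418 ] 0.0027551606460622827
[0.77136675 0.25738674 0.15      ] [0.44989899 0.20167761 0.15      ] 0.17159198018315872
```

The top view shows the gate centred at (285, 267) and the knob at (298, 268). The scene view shows the knob at (368, 209). In the machine's frame the knob is at about (-9, -29) mm, and the machine's yaw is 0.172. I'll move to the near side of the knob with the fingers shut.

carry_out --deltas "0 0 -60 0 0 0 1; 0 0 -100 0 0 0 1; 504 -568 -100 0 0 0.057 1; 504 -568 -100 0 0 0.057 1; 504 -568 -100 0 0 0.057 1; 504 -568 -100 0 0 0.057 1; 504 -568 -100 0 0 0.057 1; 504 -568 -100 0 0 0.057 1; 504 -568 -100 0 0 0.057 1; 504 -568 -100 0 0 0.057 1; 504 -568 -100 0 0 0.057 1; 504 -568 -100 0 0 0.057 1"

```text
time_s: 1.6
eef_pos: [0.4289, -0.0085, 0.3313]
eef_rot: [0.0, 0.996, 0.086, 0.0]
wrist_force: [0.1, -0.8, 0.7]
opening: 0.002
grasp_force: 0.0
```

carry_out --deltas "0 0 0 0 0 0 1"

```text
time_s: 1.72
eef_pos: [0.429, -0.0063, 0.3308]
eef_rot: [-0.001, 0.996, 0.09, -0.0]
wrist_force: [-0.5, 0.1, 0.3]
opening: -0.006
grasp_force: 0.0
```

carry_out --deltas "82 -101 0 0 0 0 1; 82 -101 0 0 0 0 1; 82 -101 0 0 0 0 1; 82 -101 50 0 0 0 1; 82 -101 90 0 0 0 1; 82 -101 109 0 0 0 1; 82 -101 109 0 0 0 1; 82 -101 109 0 0 0 1"

```text
time_s: 2.72
eef_pos: [0.4925, 0.1019, 0.2234]
eef_rot: [0.0, 0.996, 0.085, 0.001]
wrist_force: [0.6, 0.3, 1.0]
opening: -0.001
grasp_force: 0.0
```

```bash
cat >look.py <<'E'
import sys,cv2
from h import *
from bench import sensors
o=sensors.get_obs(); p=o['eef_pos']; G=np.array([.5417,.146]); c,s=np.cos(.172),np.sin(.172)
mf=lambda P:np.r_[np.array([[c,s],[-s,c]])@(np.array(P[:2])-G),P[2]]*1000
w,x,y,z=o['eef_rot']
print('t',o['time_s'],'tcp mf',np.round(mf(p),1),'yaw',2*np.arctan2(y,x),'F',np.round(o['wrist_force'],1))
r=vision.camera('top')[225:310,240:340]; b=vision.camera('scene')[180:280,325:445]
f=lambda x:cv2.copyMakeBorder(cv2.resize(x,None,fx=3.6,fy=3.6,interpolation=cv2.INTER_CUBIC),0,360-int(x.shape[0]*3.6),0,0,0)
cv2.imwrite('pics/%s.png'%sys.argv[1],np.hstack([f(r),f(b)]))
E
python3 look.py l1
```

```text
t 2.725 tcp mf [-56.  -35.  223.4] yaw 0.17051157296488334 F [0.6 0.3 1. ]
```

View pics/l1.png

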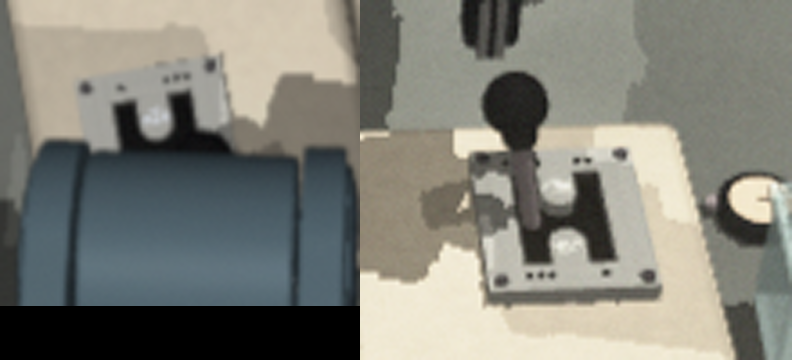

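Left: the arm hides the gate from the top camera. Right: the scene view still shows the knob at (514, 103), with the fingertips behind it at (490, 50) and slightly too far right. I'll shift left and then push slowly towards neutral.

carry_out --deltas "6 -6 0 0 0 0 1; 14 -6 0 0 0 0 1; 17 -6 0 0 0 0 1; 20 -6 0 0 0 0 1; 22 -6 0 0 0 0 1; 24 -6 0 0 0 0 1; 26 -6 0 0 0 0 1; 26 -6 0 0 0 0 1; 26 -6 0 0 0 0 1"

```text
time_s: 3.95
eef_pos: [0.5165, 0.1132, 0.2223]
eef_rot: [-0.0, 0.996, 0.086, 0.0]
wrist_force: [0.2, -0.4, 0.2]
opening: -0.002
grasp_force: 0.5
```

```bash
python3 look.py l2
```

```text
t 3.95 tcp mf [-30.4 -28.  222.3] yaw 0.17174900573428525 F [ 0.2 -0.4  0.2]
```

View pics/l2.png

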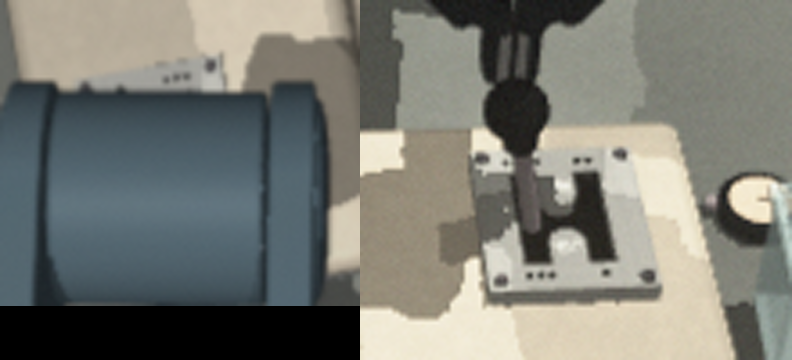

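The knob has moved to about (516, 112) in the crop. I'll compare that with the predicted neutral position.

```bash
python3 - <<'E'
from h import *
c,s=np.cos(.172),np.sin(.172)
def kn(x,y): z=.065+np.sqrt(165**2-x*x-y*y)/1000; return np.array([.5417+(c*x-s*y)/1000,.146+(s*x+c*y)/1000,z])
for x in(-9,-5,0,5): p=proj('scene',kn(x,-29)); print(x,p,(p-[325,180])*3.6+[360,0])
E
```

```text
-9 [367.08846454 208.44603991] [511.51847236 102.40574367]
-5 [367.36413404 209.89715777] [512.51088254 107.62976798]
0 [367.70561046 211.78409609] [513.74019766 114.42274591]
5 [368.04349823 213.75237966] [514.95659362 121.50856678]
```

carry_out --deltas "1 0 0 0 0 0 1; 2 0 0 0 0 0 1; 2 0 0 0 0 0 1; -15 0 0 0 0 0 1; -28 0 0 0 0 0 1; -28 50 0 0 0 0 1; -28 50 0 0 0 0 1; 30 50 0 0 0 0 1; 30 50 0 0 0 0 1; 30 38 0 0 0 0 1; 30 34 0 0 0 0 1; 30 34 0 0 0 0 1"

```text
time_s: 5.55
eef_pos: [0.5514, 0.0856, 0.223]
eef_rot: [0.0, 0.996, 0.086, 0.001]
wrist_force: [-0.3, 0.1, 0.5]
opening: -0.001
grasp_force: 0.0
```

carry_out --deltas "0 -3 0 0 0 0 1; 0 -6 0 0 0 0 1; 0 -9 0 0 0 0 1; 0 -12 0 0 0 0 1; 0 -12 0 0 0 0 1"

```text
time_s: 6.18
eef_pos: [0.5502, 0.0967, 0.2228]
eef_rot: [0.0, 0.996, 0.086, 0.0]
wrist_force: [0.8, -2.7, 2.3]
opening: -0.004
grasp_force: 1.4
```

```bash
python3 look.py l3
```

```text
t 6.175 tcp mf [-1.000e-01 -5.000e+01  2.228e+02] yaw 0.1718783290001394 F [ 0.8 -2.7  2.3]
```

View pics/l3.png

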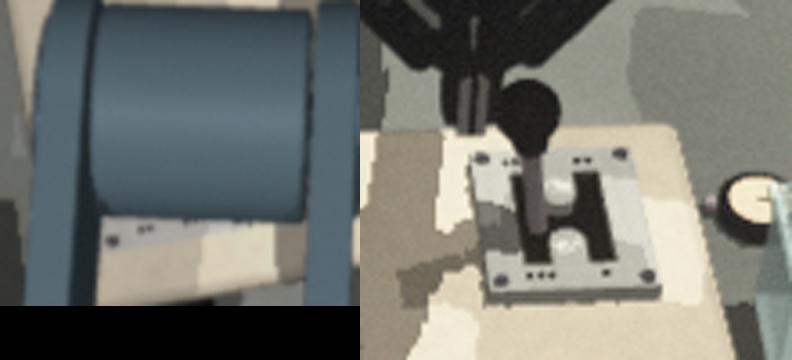

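The knob is at (528, 112) in the crop, about 6 mm further left, and the contact force is light. I'll keep pushing left.

carry_out --deltas "0 -2 0 0 0 0 1; 0 -4 0 0 0 0 1; 0 -6 0 0 0 0 1; 0 -8 0 0 0 0 1"

```text
time_s: 6.78
eef_pos: [0.5484, 0.1048, 0.2221]
eef_rot: [-0.0, 0.996, 0.086, -0.0]
wrist_force: [0.4, -2.0, 2.7]
opening: -0.001
grasp_force: 1.3
```

```bash
python3 look.py l4
```

```text
t 6.775 tcp mf [ -0.5 -41.7 222.1] yaw 0.17186954872047888 F [ 0.4 -2.   2.7]
```

View pics/l4.png

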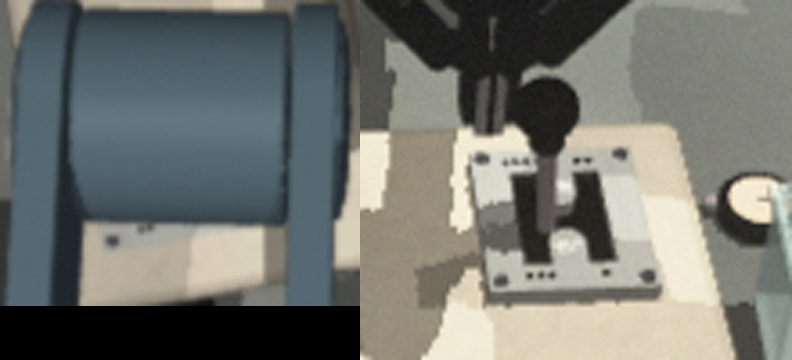

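The lever is crossing the neutral channel, with the knob at (547, 108) in the crop and a force of about 2 N. I'll continue.

carry_out --deltas "0 -3 0 0 0 0 1; 0 -6 0 0 0 0 1; 0 -9 0 0 0 0 1; 0 -12 0 0 0 0 1; 0 -15 0 0 0 0 1; 0 -18 0 0 0 0 1; 0 -21 0 0 0 0 1; 0 -24 0 0 0 0 1; 0 -27 0 0 0 0 1; 0 -30 0 0 0 0 1; 0 -32 0 0 0 0 1; 0 -34 0 0 0 0 1"

```text
time_s: 8.38
eef_pos: [0.5426, 0.1382, 0.2222]
eef_rot: [-0.0, 0.996, 0.086, -0.0]
wrist_force: [0.8, -1.2, 1.8]
opening: 0.0
grasp_force: 0.8
```

carry_out --deltas "0 -2 0 0 0 0 1; 0 -3 0 0 0 0 1"

```text
time_s: 8.62
eef_pos: [0.5421, 0.1412, 0.2222]
eef_rot: [-0.0, 0.996, 0.086, -0.0]
wrist_force: [0.9, -0.9, 1.4]
opening: 0.002
grasp_force: 0.7
```

```bash
python3 look.py l5
```

```text
t 8.625 tcp mf [ -0.5  -4.8 222.2] yaw 0.17188265537295852 F [ 0.9 -0.9  1.4]
```

View pics/l5.png

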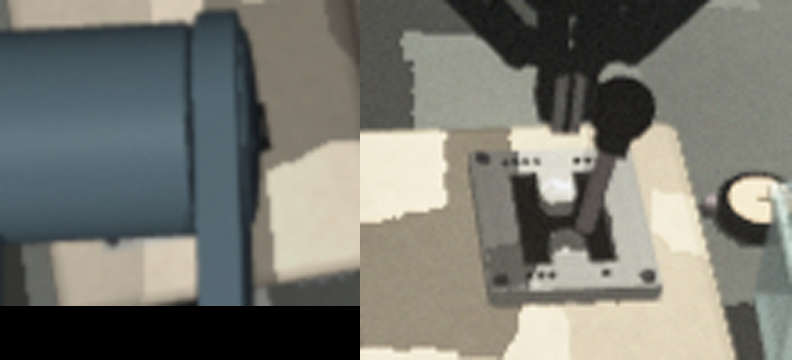

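The knob is at (625, 107) in the crop, almost in the left lane. I'll push a few millimetres more.

carry_out --deltas "0 -1 0 0 0 0 1; 0 -2 0 0 0 0 1; 0 -3 0 0 0 0 1; 0 -3 0 0 0 0 1"

```text
time_s: 9.22
eef_pos: [0.5415, 0.1441, 0.2222]
eef_rot: [-0.0, 0.996, 0.086, -0.0]
wrist_force: [0.1, -0.2, -0.2]
opening: -0.001
grasp_force: 0.3
```

carry_out --deltas "0 12 0 0 0 0 1; -25 14 0 0 0 0 1; -57 14 0 0 0 0 1; -57 14 0 0 0 0 1; -57 -15 0 0 0 0 1; -57 -31 0 0 0 0 1; -57 -31 0 0 0 0 1; -42 -31 0 0 0 0 1; -34 -31 0 0 0 0 1; -30 -31 0 0 0 0 1; -27 -31 0 0 0 0 1; -24 -31 0 0 0 0 1"

```text
time_s: 10.72
eef_pos: [0.5126, 0.1702, 0.2222]
eef_rot: [0.0, 0.996, 0.086, -0.0]
wrist_force: [-1.8, -0.5, 1.7]
opening: -0.0
grasp_force: 0.7
```

```bash
python3 look.py l6
```

```text
t 10.725 tcp mf [-24.5  28.8 222.2] yaw 0.1715912221741814 F [-1.8 -0.5  1.7]
```

View pics/l6.png

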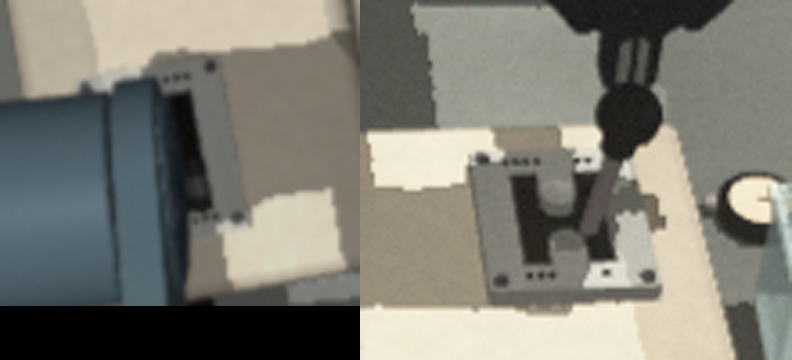

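The knob is at (629, 113) in the crop, in the left lane, with the fingertips directly behind it and a force of 1.8 N. I'll push towards the far end.

carry_out --deltas "3 0 0 0 0 0 1; 6 0 0 0 0 0 1; 9 0 0 0 0 0 1; 12 0 0 0 0 0 1; 15 0 0 0 0 0 1; 18 0 0 0 0 0 1; 21 0 0 0 0 0 1; 24 0 0 0 0 0 1; 27 0 0 0 0 0 1; 30 0 0 0 0 0 1; 32 0 0 0 0 0 1; 33 0 0 0 0 0 1"

```text
time_s: 12.32
eef_pos: [0.545, 0.1761, 0.222]
eef_rot: [-0.0, 0.996, 0.086, -0.0]
wrist_force: [-2.9, -0.2, -1.3]
opening: 0.004
grasp_force: 1.2
```

carry_out --deltas "1 0 0 0 0 0 1; 2 0 0 0 0 0 1; 2 0 0 0 0 0 1"

```text
time_s: 12.7
eef_pos: [0.5474, 0.1765, 0.2225]
eef_rot: [-0.0, 0.996, 0.086, 0.0]
wrist_force: [-1.8, -0.7, -1.2]
opening: 0.001
grasp_force: 0.8
```

carry_out --deltas "0.7 0 0 0 0 0 1; 1.5 0 0 0 0 0 1; 1.5 0 0 0 0 0 1"

```text
time_s: 13.08
eef_pos: [0.5488, 0.1767, 0.2223]
eef_rot: [-0.0, 0.996, 0.086, 0.0]
wrist_force: [-1.8, -0.6, -0.9]
opening: -0.002
grasp_force: 0.8
```

carry_out --deltas "0.7 0 0 0 0 0 1; 1.5 0 0 0 0 0 1; 1.5 0 0 0 0 0 1"

```text
time_s: 13.45
eef_pos: [0.5503, 0.1769, 0.2223]
eef_rot: [-0.0, 0.996, 0.086, 0.0]
wrist_force: [-1.3, -0.6, -1.0]
opening: -0.002
grasp_force: 0.8
```

carry_out --deltas "0.5 0 0 0 0 0 1; 1 0 0 0 0 0 1"

```text
time_s: 13.7
eef_pos: [0.5511, 0.1771, 0.2222]
eef_rot: [0.0, 0.996, 0.086, -0.0]
wrist_force: [-1.6, -0.8, -1.1]
opening: -0.004
grasp_force: 1.0
```

carry_out --deltas "0.5 0 0 0 0 0 1; 1 0 0 0 0 0 1"

```text
time_s: 13.95
eef_pos: [0.5519, 0.1772, 0.2221]
eef_rot: [0.0, 0.996, 0.086, -0.0]
wrist_force: [-3.6, -1.1, -1.3]
opening: 0.006
grasp_force: 1.5
```

```bash
python3 look.py l7
```

```text
t 13.95 tcp mf [ 15.4  29.  222.1] yaw 0.1718142843289165 F [-3.6 -1.1 -1.3]
```

View pics/l7.png

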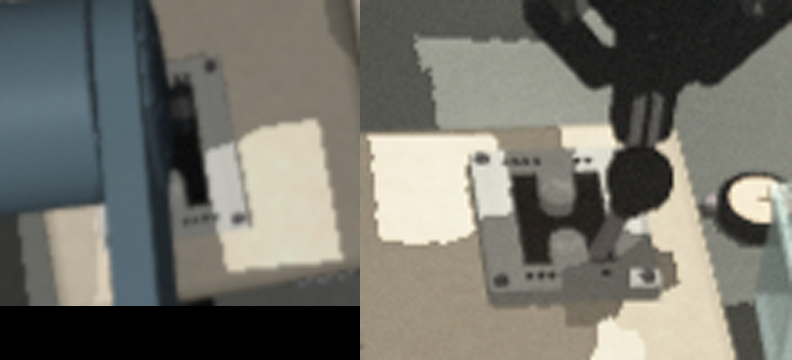

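The shaft is at the far end of the left lane, at (598, 258) in the crop, and the force has started to rise. I'll give one more small nudge and then check it.

carry_out --deltas "0.5 0 0 0 0 0 1; 1 0 0 0 0 0 1"

```text
time_s: 14.3
eef_pos: [0.5527, 0.1774, 0.222]
eef_rot: [0.0, 0.996, 0.086, -0.001]
wrist_force: [-4.6, -0.8, -1.9]
opening: 0.002
grasp_force: 2.0
```

The force has reached 4.6 N, so the lever is on the buffer. I'll back off and rise, then look at the result.

carry_out --deltas "-10 0 0 0 0 0 1; -40 0 0 0 0 0 1; -60 0 -40 0 0 0 1; -100 0 -100 0 0 0 1; -150 40 -120 0 0 0 1; -150 80 -120 0 0 0 1; -150 120 -120 0 0 0 1; -150 160 -120 0 0 0 1; -150 200 -120 0 0 0 1; -150 200 -120 0 0 0 1; -150 200 -120 0 0 0 1"

```text
time_s: 15.68
eef_pos: [0.4395, -0.0449, 0.3427]
eef_rot: [0.0, 0.996, 0.086, 0.001]
wrist_force: [0.3, 0.1, -0.4]
opening: 0.001
grasp_force: 0.0
```

```bash
python3 look.py l8; python3 - <<'E'
from h import *
c,s=np.cos(.172),np.sin(.172)
for n,o in(('top',(240,225)),('scene',(325,180))):
  for x in(35,41):
    z=.065+np.sqrt(165**2-x*x-29**2)/1000; p=proj(n,np.array([.5417+(c*x-s*29)/1000,.146+(s*x+c*29)/1000,z]))
    print(n,x,(p-o)*3.6+[360*(n=='scene'),0])
E
```

```text
t 15.675 tcp mf [-133.3 -170.6  342.7] yaw 0.1713740166906607 F [ 0.3  0.1 -0.4]
top 35 [87.18961619 94.25188446]
top 41 [85.64977685 83.44352827]
scene 35 [645.08556388 166.41856619]
scene 41 [646.8305427 177.4418253]
```

View pics/l8.png

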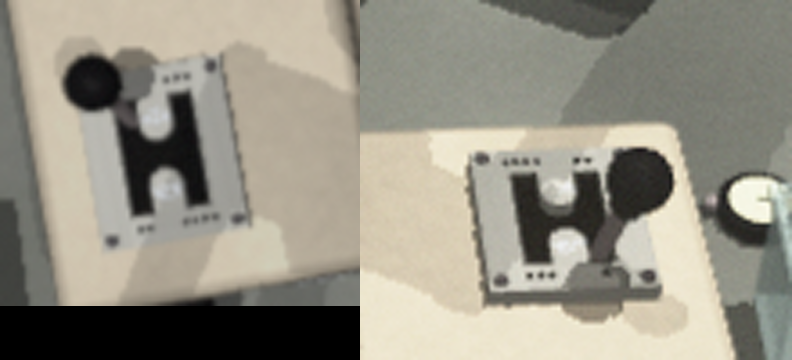

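The knob is at (92, 83) in the top crop and (641, 180) in the scene crop. Both match the predicted far-left end (x' ≈ 41 mm), and the arm is clear.

```bash
python3 -c "
from bench import ctrl; print(ctrl.hand_in())"
```

```text
the job is handed in; nothing more can be done
None
```

The lever is home in the far-left (single-dot) slot, confirmed in both camera views; the peak wrist force I read was about 5 N, nothing else was touched as far as I saw, and the job was handed in at about 16 s (no verdict was returned).

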